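# Hold the sprung chamber cover at its index

## Robot

A 6-joint arm with a two-finger parallel gripper is mounted at the origin on a cart in front of the work surface, level with it; the furniture and walls round the work are solid. World frame = base frame: x ahead of the robot, y to its left, z up, the work surface at z = 0. Lengths are in mm, angles in rad, forces in N, time in s.
With the tool pointing down it reaches from about 300 to 775 mm from the base axis. Payload 14.6 kg.
Tool frame: the origin (TCP) lies between the finger pads; the fingertips stand 11 mm ahead of it and the grasp point (between the pads) lies 8 mm behind it; z points along the fingers, y is the direction in which the jaws open and shut (so a half turn about z gives the same grasp; the last joint's range is limited). The gripper opens to 94 mm and grips with 3 to 60 N. Pads are 16 mm wide; open, the fingers measure 119 mm over their backs; the gripper's body (75 mm by 177 mm) begins 78 mm behind the grasp point.
Start: joints at [1.069, 0.3, 1.521, -0, 1.321, -0.067], TCP at [231.672, 498.816, 216.446] pointing down, gripper open.
Joint ranges: [-3.03, 3.03], [-0.79, 2.21], [0.23, 2.52], [-1.04, 4.18], [0, 3.07], [-2.55, 2.55]. Speed limits (rad/s): [2.22, 2.22, 2.57, 3.14, 3.14, 3.14].

## Interface

Orientations are given as [roll, pitch, yaw] about the fixed x, y, z axes, in that order (R = Rz(yaw) Ry(pitch) Rx(roll)).
In Python, from cell import * gives the robot as it stands.
- The arm moves only by the tool arm_command, never from a script. Its argument "deltas" is a list of rows, each an object with "xyz": the shift along the world's x, y, z in m, a list of three; "turn": the turn, a rotation vector about the world's x, y, z in rad, a list of three. A call has 1 to 12 rows; each row shifts and turns the commanded pose from where the row before left it; what a row does not reach is not made up. A row lasts 1/8 s, in which the tool goes at most 62.5 mm and 10.7 degrees, less where a joint would pass 70% of its speed; a pose out of reach is approached as far as the arm can. A call with a gripper value outside its range is refused whole. "gripper" is the closure, from 0 (fully open) to 1 (shut), set as the call begins (left out, the last holds). The fingers move at their own pace and stop on an object; "force" is the grip in N (left out, the last holds). Time passes only in rows, so rows that do not move let the fingers close. It gives the time, the measured TCP pose, the force and the opening at its end, in the units of the state.
- read_state(): the state, without advancing time (a new reading comes with each control period).
- camera(name): name is "side" or "top"; returns a dict with "color" (480x640x3 uint8, red, green, blue), "fx", "fy", "cx", "cy" (pixels), "k1" (the pictures are not rectified: a ray, as slopes to the right and down, at radius r is drawn at 1 + k1 r^2 times it, then the intrinsics apply), "rvec" (rotation vector, rad) and "tvec" (3), from world to camera coordinates, as OpenCV has them. Camera axes: x right, y down, z forward; pixel columns grow to the right and rows downward; lengths in mm; the calibration is good to about 2 mm. A picture is of the moment at which its call begins. There is no depth.
- sign_off(): hands the job in, once; it reports no verdict.
The state is a dict: "clock": time; "joints": joint angles; "qd": joint speeds; "effort": joint torques, N m; "eef_pos": TCP position; "eef_rot": TCP orientation; "wrist_force": force on the tool from outside, world axes, zero at the start; "moment": the same for the moment, N m; "finger_gap": finger opening in mm.
Only numpy, scipy, OpenCV 4.12 (cv2) and the standard library are available. Lean on these libraries where they do the work, as an engineer would, in place of code of your own. Each camera call takes 0.05 s, during which the arm holds its last target.

## Task

The calibration weight has been left standing on the sprung cover of the sample chamber. Stand it upright in the round pocket of its wooden rest and let go of it; then raise the cover by its bridge handle until its pointer meets the index clip on the angle scale, and finish while still holding the cover there, because it springs shut when let go. Do not shift the index clip, tip the weight over, or disturb the loupe, the bush and the sample cup standing around.

Things in the scene. Friction and masses are not known exactly. Their poses are not given: they have to be found in the camera images.
- chamber: Fixed pale-grey sample chamber, an open-topped box 170 x 140 mm (its x, y) and 70 mm high. Origin: centre of its underside, on the worktop; z up. The mid-grey flat cover is hinged along the +y side, at y = +65 mm, z = 76 mm, and opens upwards on the -y side. The angle scale (upright aluminium quadrant, up to 172 mm above the worktop) stands on its -x side, which looks roughly to the robot, at x = -94 mm; the pointer and the clip's thumbscrew reach out to x = -113 mm.
- cover (a joint): Angle of the sprung cover in rad: 0 shut, grows as the -y edge rises, stop at 1.2. A spring and its weight (250 g) pull it shut: about 3.5 N at the handle to start it, 6 N at 0.8 rad.
- handle (a point): Middle of the handle's grip bar on the cover: a round steel bar 10 mm thick, running along the chamber's x, with 70 mm of free length between two upright posts. Bar centre 40 mm above the cover's top face, 115 mm from the hinge line (towards chamber -y) and 45 mm above the hinge plane; the cover's free edge is 18 mm beyond it.
- hinge (a point): Middle of the cover's hinge line, fixed; the line runs along the chamber's x, and the cover turns about it.
- pointer_tip (a point): Inner end of the dark steel pointer, a flat finger (16 mm wide, 3 mm thick) that sticks out of the -x side of the cover at its free corner; 116.5 mm from the hinge line; moves with the cover.
- index_clip (a joint): Angle in rad at which the index clip is clamped on the scale, measured just as cover is: pointer and clip meet when both joint values are equal.
- index_mark (a point): Outer tip of the index clip's thin tooth, 116.5 mm from the hinge line. The clip is a steel block 10 x 20 mm with a thumbscrew, clamped on the angle scale; its tooth points outwards to where the pointer's inner end shall come.
- weight: 200 g calibration weight, bare steel: a cylinder 29 mm across with a waist and a knob at the top, 48 mm high; loose, standing on the cover. Origin: centre of its underside, z up. The cover's top face lies 81 mm above the worktop.
- rest: Fixed square wooden block 74 x 74 x 20 mm with one round pocket in the middle of its top, 37 mm across and 11 mm deep with a chamfered mouth. Origin: centre of its underside.
- pocket (a point): Centre of the pocket's floor, 9 mm above the worktop: where the weight's underside shall stand.
- loupe: Bystander: black loupe, 38 mm across, 30 mm high, loose; origin at the centre of its underside.
- bush: Bystander: brass bush, 30 mm across, 26 mm high, loose; origin at the centre of its underside.
- cup: Bystander: small grey sample cup, 37 mm across, 26 mm high, loose; origin at the centre of its underside.

How it is judged (in metres and radians):
On the way, in this order (a step that is already met when the one before it is completed fails the run):
1. the weight stands upright in the pocket of its rest, let go, the cover still shut (distance between weight and pocket below 0.009 m and angle between weight's own z axis and vertical below 0.12 rad and contact force between the fingers and weight below 0.1 N and value of joint cover below 0.1 rad), for 0.2 s.
2. the cover is raised until its pointer meets the index clip (distance between pointer_tip and index_mark below 0.008 m), for 0.3 s.
At the end, for the whole second after the job is handed in: The fingers hold the cover (over 1.5 N) at rest, its pointer's inner end within 8 mm of the tip of the index clip's tooth (about 0.07 rad); no loose thing props it; the weight stands upright in the pocket within 9 mm of the middle of its floor, untouched (distance between pointer_tip and index_mark below 0.008 m and velocity of joint cover between -0.05 and 0.05 rad/s and contact force between the fingers and chamber above 1.5 N and contact force between each of weight, loupe, bush, cup and chamber below 0.1 N and distance between weight and pocket below 0.009 m and angle between weight's own z axis and vertical below 0.12 rad and contact force between the fingers and weight below 0.1 N); the arm keeps its last pose, push and grip.
It fails at once if the index clip is shifted (distance of index_mark from where it was at the start of the episode above 0.006 m).
It fails at once if the weight is tipped over (angle between weight's own z axis and vertical above 0.9 rad).
It fails at once if a bystander is disturbed (distance of any of loupe, bush, cup from where it was at the start of the episode above 0.03 m).
It also fails if it takes over 58 s, if anything falls off the work surface, if the arm or the gripper's body presses on something with over 40 N, if the wrist force passes 120 N, or if a joint passes its speed limit or range.

## Working session

There is one attempt and no reset: what is moved stays moved. The work goes in short steps, Python scripts to look and compute and a tool call to move; the robot and the scene stay as the last step left them, time stands still between calls to the robot, and variables do not carry over. Pictures are saved under pics/ and viewed, and the job is handed in when it is done.

Besides the shell and the picture viewer there is one more tool, called after "Emit:" as name(argument=value, ...) on one line, values as JSON. arm_command: Moves the arm, as the interface text tells. Its arguments: {"type":"object","properties":{"deltas":{"type":"array","items":{"type":"object","properties":{"xyz":{"type":"array","items":{"type":"number"}},"turn":{"type":"array","items":{"type":"number"}}}}},"gripper":{"type":"number"},"force":{"type":"number"}},"required":["deltas"]}

```bash
ls; mkdir -p pics; python3 - <<'E'
from cell import *
import cv2
print(read_state())
for n in("side","top"):
    c=camera(n); cv2.imwrite(f"pics/{n}0.png",c["color"][:,:,::-1]); print({k:v for k,v in c.items() if k!="color"})
E
```

```text
pics
{'clock': 0.0, 'joints': array([ 1.06939098e+00,  3.00473040e-01,  1.52159339e+00, -2.87482928e-05,
        1.32068628e+00, -6.66193752e-02]), 'qd': array([ 0.00098319, -0.0004956 ,  0.00044687,  0.00149625, -0.00127988,
        0.00080036]), 'effort': array([-3.68565870e-04, -5.31791461e+01, -3.52743351e+01,  7.09034060e-02,
        2.42679776e-02, -1.20645532e-04]), 'eef_pos': array([231.56626041, 498.59749387, 215.88004793]), 'eef_rot': array([-3.14043331e+00, -4.94416999e-05,  2.70681379e+00]), 'wrist_force': array([-0.3829239 ,  0.25403962,  0.12693269]), 'moment': array([0.00152296, 0.00336185, 0.03085925]), 'finger_gap': 94.07125867117254}
{'fx': 507.6891085110539, 'fy': 507.6891085110539, 'cx': 320.6529438736622, 'cy': 241.78747611875326, 'k1': 0.05059028034964971, 'rvec': array([ 2.16510596, -0.44576605,  0.20264766]), 'tvec': array([-574.74819987,  169.07449909, 1108.48760676])}
{'fx': 455.3150285312609, 'fy': 455.3150285312609, 'cx': 317.2339346154421, 'cy': 243.4837562516145, 'k1': -0.06416501045717377, 'rvec': array([ 2.15984103, -2.15802899,  0.13413876]), 'tvec': array([ -90.7288119 ,  602.00585653, 1107.80884738])}
```

View pics/side0.png

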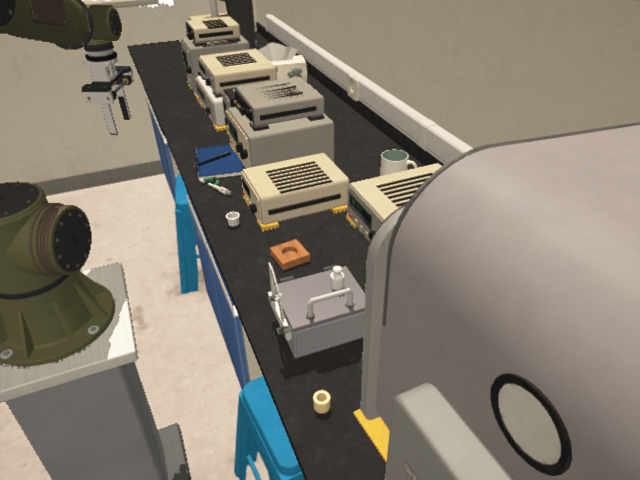

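View pics/top0.png

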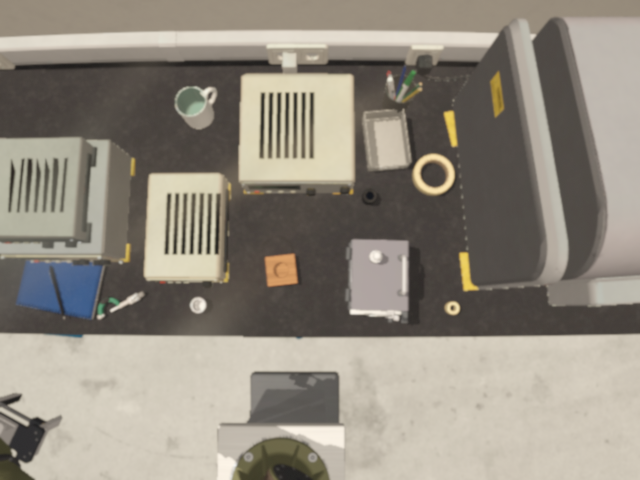

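Side view: chamber at about (320,305), weight (338,278), rest (290,254), bush (322,402), cup (233,218). Top view: weight (376,257), rest (281,270), bar around (405,275), loupe (370,197). I'll zoom in next.

```bash
python3 - <<'E'
import cv2
s=cv2.imread("pics/side0.png");t=cv2.imread("pics/top0.png")
cv2.imwrite("pics/s0z.png",cv2.resize(s[225:375,235:385],None,fx=4,fy=4,interpolation=cv2.INTER_CUBIC))
cv2.imwrite("pics/t0z.png",cv2.resize(t[180:330,255:455],None,fx=4,fy=4,interpolation=cv2.INTER_CUBIC))
E
```

```text
(no output)
```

View pics/s0z.png

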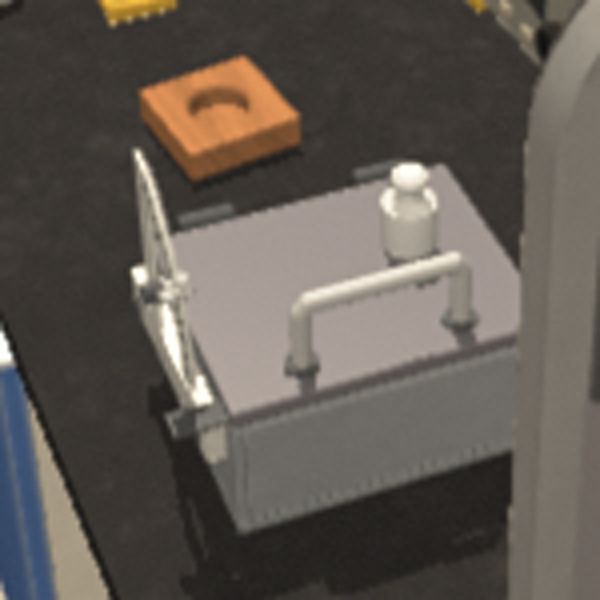

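View pics/t0z.png

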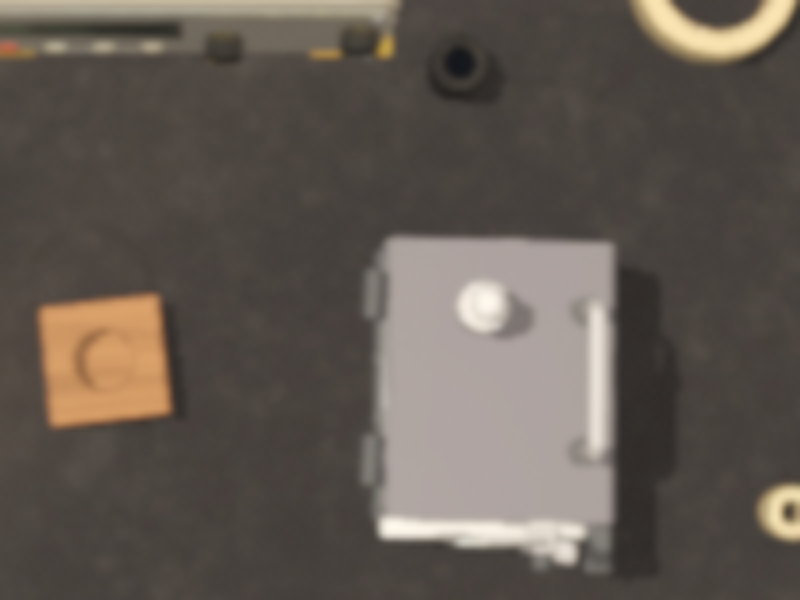

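```bash
cat > h.py <<'E'
import numpy as np, cv2
from cell import *
def ray(c,u,v):
    K=np.array([[c["fx"],0,c["cx"]],[0,c["fy"],c["cy"]],[0,0,1.]])
    p=cv2.undistortPoints(np.array([[[u,v]]],float),K,np.array([c["k1"],0,0,0,0.]))[0,0]
    R=cv2.Rodrigues(c["rvec"])[0]
    return -R.T@c["tvec"], R.T@np.array([p[0],p[1],1])
def onz(c,u,v,z):
    o,d=ray(c,u,v); return o+d*(z-o[2])/d[2]
def onplane(c,u,v,p,n):
    o,d=ray(c,u,v); return o+d*(np.dot(p-o,n)/np.dot(d,n))
def proj(c,P):
    K=np.array([[c["fx"],0,c["cx"]],[0,c["fy"],c["cy"]],[0,0,1.]])
    return cv2.projectPoints(np.array(P,float).reshape(-1,3),c["rvec"],c["tvec"],K,np.array([c["k1"],0,0,0,0.]))[0][:,0]
E
python3 - <<'E'
from h import *
np.set_printoptions(precision=1,suppress=True)
t=camera("top"); im=t["color"].astype(int); s=camera("side")
hsv=cv2.cvtColor(t["color"],cv2.COLOR_RGB2HSV)
m=np.zeros((480,640),np.uint8); sl=np.s_[245:300,255:310]
m[sl]=((hsv[sl][...,1]>90)&(hsv[sl][...,2]>90))*255
c=max(cv2.findContours(m,0,1)[0],key=cv2.contourArea); r=cv2.minAreaRect(c); print("rest",r)
b=cv2.boxPoints(r); W=np.array([onz(t,*p,20) for p in b]); print(W,W.mean(0)); print(np.linalg.norm(np.roll(W,1,0)-W,axis=1), np.degrees(np.arctan2(*(W[1]-W[0])[[1,0]])))
z=lambda u,v:(255+(u+.5)/4-.5,180+(v+.5)/4-.5)
for n,u,v,h in [("pocketmouth",106,361,20),("cov TL",388,238,81),("cov TR",614,243,81),("cov BR",612,570,81),("cov R@523",614,523,81),("cov L@510",380,512,81),("bar far",597,302,121),("bar near",597,460,121),("wt knob",487,301,128),("wt body",484,307,112),("loupe",460,63,30),("bush",795,513,26)]:
    print(n,onz(t,*z(u,v),h))
print("cup",onz(t,198,305,26))
zs=lambda u,v:(235+(u+.5)/4-.5,225+(v+.5)/4-.5)
for n,u,v,h in [("knob top side",409,172,128),("wt base front",410,260,81),("bar far",458,258,121),("bar near",300,305,121),("rest corner L",141,95,20),("R",298,125,20),("T",243,57,20),("B",195,160,20),("pocket",220,103,20),("cov front near",240,415,81),("cover backfar",440,168,81),("cov back near",172,235,81)]:
    print("S",n,onz(s,*zs(u,v),h))
E
```

```text
rest ((280.5792236328125, 269.71343994140625), (31.804283142089844, 32.13557815551758), 83.6598129272461)
[[572.8  48.1  20. ]
 [581.9 -33.1  20. ]
 [501.7 -42.5  20. ]
 [492.6  38.1  20. ]] [537.2   2.7  20. ]
[80.8 81.8 80.8 81.1] -83.56176192536202
pocketmouth [536.7   1.2  20. ]
cov TL [ 607.4 -173.4   81. ]
cov TR [ 604.5 -310.7   81. ]
cov BR [ 408.5 -305.2   81. ]
cov R@523 [ 436.2 -307.    81. ]
cov L@510 [ 442.9 -167.4   81. ]
bar far [ 564.6 -291.8  121. ]
bar near [ 473.2 -289.8  121. ]
wt knob [ 564.5 -226.7  128. ]
wt body [ 562.5 -227.   112. ]
loupe [ 727.5 -224.7   30. ]
bush [ 440.7 -432.6   26. ]
cup [447.6 208.9  26. ]
S knob top side [ 565.7 -228.6  128. ]
S wt base front [ 560.4 -241.7   81. ]
S bar far [ 563.8 -290.8  121. ]
S bar near [ 480.9 -290.8  121. ]
S rest corner L [498.6  29.8  20. ]
S R [577.  -38.7  20. ]
S T [571.   41.7  20. ]
S B [507.9 -45.3  20. ]
S pocket [540.9   1.8  20. ]
S cov front near [ 441.6 -309.3   81. ]
S cover backfar [ 606.3 -179.7   81. ]
S cov back near [ 454.1 -173.1   81. ]
```

```bash
python3 - <<'E'
from h import *
s=cv2.imread("pics/side0.png");t=cv2.imread("pics/top0.png")
a=cv2.resize(s[255:340,258:298],None,fx=7,fy=7,interpolation=cv2.INTER_CUBIC)
b=cv2.resize(t[295:330,340:415],None,fx=5,fy=5,interpolation=cv2.INTER_CUBIC)
o=np.zeros((600,700,3),np.uint8); o[:595,:280]=a; o[:175,300:675]=b
cv2.imwrite("pics/clip.png",o)
E
```

```text
(no output)
```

View pics/clip.png

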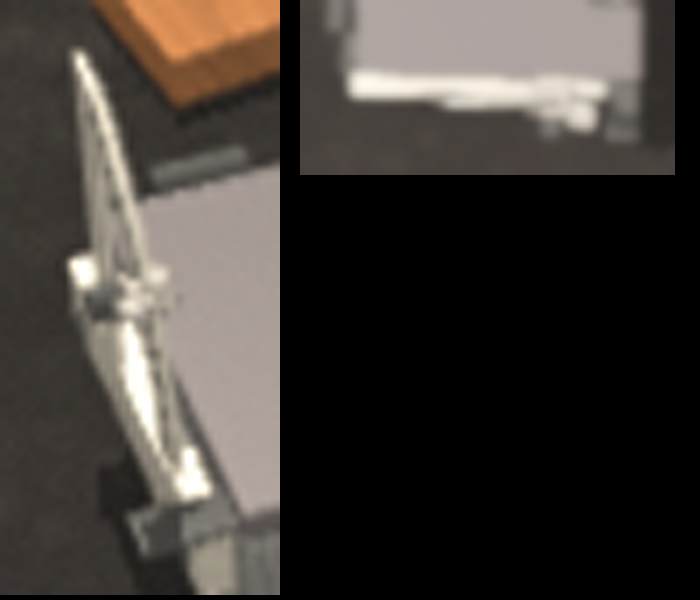

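```bash
python3 - <<'E'
from h import *
np.set_printoptions(precision=2,suppress=True)
t=camera("top"); s=camera("side")
yaw=-.021; C=np.array([520.5,-241,0]); ex=np.array([np.cos(yaw),np.sin(yaw),0]); ey=np.array([-ex[1],ex[0],0])
def f(c,u,v,x):
    P=onplane(c,u,v,C+ex*x,ex)-C; y=P@ey; z=P[2]; return x,y,z,"r",np.hypot(y-65,z-76),"ang",np.arctan2(z-76,65-y)
zs=lambda u,v:(258+(u+.5)/7-.5,255+(v+.5)/7-.5)
for n,u,v,x in [("scale apex",77,53,-94),("screw end",83,268,-110),("mid clip",125,297,-98),("block",150,278,-94),("block dark",100,300,-100),("low left white",80,300,-105),("pointer",150,535,-105),("scale low end",195,490,-94),("right tip",170,298,-94)]:
    print(n,np.array([q for q in f(s,*zs(u,v),x) if type(q)!=str]))
zt=lambda u,v:(340+(u-300+.5)/5-.5,295+(v+.5)/5-.5)
for u,v in [(575,115),(550,130),(560,90),(605,90),(540,80),(350,85),(622,125)]:
  for z in (90,140): 
    P=onz(t,*zt(u,v),z)-C; print(u,v,z,np.array([P@ex,P@ey]))
E
```

```text
scale apex [-94.    18.8  181.17 114.87   1.16]
screw end [-110.    -31.42  150.3   121.73    0.66]
mid clip [-98.   -25.78 130.96 106.12   0.54]
block [-94.   -38.89 147.38 126.05   0.6 ]
block dark [-100.     -4.89  112.93   79.05    0.49]
low left white [-105.     -2.19  112.41   76.42    0.5 ]
pointer [-105.    -57.51   73.05  122.54   -0.02]
scale low end [-94.   -67.21  95.06 133.58   0.14]
right tip [-94.   -57.75 156.18 146.62   0.58]
575 115 90 [-100.23  -33.88]
575 115 140 [-98.44 -25.33]
550 130 90 [-107.46  -22.08]
550 130 140 [-105.33  -14.08]
560 90 90 [-88.66 -26.72]
560 90 140 [-87.41 -18.5 ]
605 90 90 [-88.27 -48.06]
605 90 140 [-87.03 -38.85]
540 80 90 [-84.15 -17.21]
540 80 140 [-83.11  -9.44]
350 85 90 [-88.25  72.58]
350 85 140 [-87.01  76.22]
622 125 90 [-104.51  -56.16]
622 125 140 [-102.52  -46.59]
```

Side and top views agree to about 2 mm: weight at (564.5,-227.5), rest at (537,1.5), and bar middle at (520,-291), running along x with yaw of about -0.02. The clip is at roughly 0.57 rad, to be refined later. Next I move above the weight with the jaws along y.

Emit:
arm_command(deltas=[{"xyz": [0.01,-0.02,0.02],"turn": [0,0,0.026]},{"xyz": [0.021,-0.046,0.01],"turn": [0,0,0.026]},{"xyz": [0.021,-0.046,0],"turn": [0,0,0.026]},{"xyz": [0.021,-0.046,0],"turn": [0,0,0.026]},{"xyz": [0.021,-0.046,0],"turn": [0,0,0.026]},{"xyz": [0.021,-0.046,0],"turn": [0,0,0.026]},{"xyz": [0.021,-0.046,0],"turn": [0,0,0.026]},{"xyz": [0.021,-0.046,0],"turn": [0,0,0.026]},{"xyz": [0.021,-0.046,0],"turn": [0,0,0.026]},{"xyz": [0.021,-0.046,0],"turn": [0,0,0.026]},{"xyz": [0.021,-0.046,0],"turn": [0,0,0.026]},{"xyz": [0.021,-0.046,0],"turn": [0,0,0.026]}], gripper=0.36, force=20)

```text
clock: 1.8
eef_pos: [473.1, -28.9, 246.6]
eef_rot: [3.142, 0.0, 3.019]
wrist_force: [0.9, -0.7, 1.1]
finger_gap: 60.1
```

Emit:
arm_command(deltas=[{"xyz": [0.019,-0.042,0],"turn": [0,0,0.026]},{"xyz": [0.019,-0.042,0],"turn": [0,0,0.026]},{"xyz": [0.019,-0.042,0],"turn": [0,0,0.026]},{"xyz": [0.019,-0.042,0],"turn": [0,0,0.024]},{"xyz": [0.015,-0.0305,0],"turn": [0,0,0]},{"xyz": [0,0,0]},{"xyz": [0,0,0]}])

```text
validation failed for argument at $.de...
```

```bash
python3 - <<'E'
from h import *
print(read_state()["eef_pos"],read_state()["eef_rot"])
s=camera("side")["color"][:,:,::-1];t=camera("top")["color"][:,:,::-1]
o=np.zeros((600,800,3),np.uint8)
o[:480,:400]=cv2.resize(s[200:320,280:380],None,fx=4,fy=4);o[:480,400:800]=cv2.resize(t[210:330,330:430],None,fx=4,fy=4)
cv2.imwrite("pics/above.png",o)
E
```

```text
[473.13984124 -28.87370502 246.5644724 ] [3.14153858e+00 3.74951581e-04 3.01949091e+00]
```

View pics/above.png

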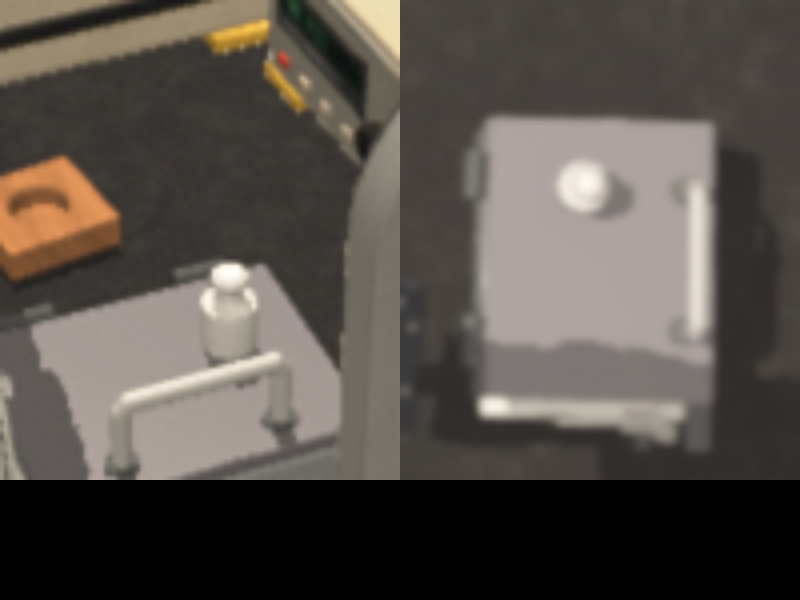

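The move was refused, since every row needs a turn, so nothing moved. In the picture the weight's body (rows 300–355 of 263–355) takes up the lower ~30 mm, so gripping it from 14 mm above its base works.

Emit:
arm_command(deltas=[{"xyz": [0.019,-0.042,0],"turn": [0,0,0.026]},{"xyz": [0.019,-0.042,0],"turn": [0,0,0.026]},{"xyz": [0.019,-0.042,0],"turn": [0,0,0.026]},{"xyz": [0.019,-0.042,0],"turn": [0,0,0.024]},{"xyz": [0.015,-0.0305,0],"turn": [0,0,0]},{"xyz": [0,0,-0.02],"turn": [0,0,0]},{"xyz": [0,0,0],"turn": [0,0,0]}])

```text
clock: 2.78
eef_pos: [563.2, -225.0, 225.0]
eef_rot: [3.14, -0.003, 3.121]
wrist_force: [-0.6, 0.1, -0.1]
finger_gap: 59.5
```

```bash
python3 - <<'E'
from h import *
print(read_state()["eef_pos"],read_state()["eef_rot"])
s=camera("side")["color"][:,:,::-1];t=camera("top")["color"][:,:,::-1]
o=np.zeros((600,800,3),np.uint8)
o[:480,:400]=cv2.resize(s[200:320,280:380],None,fx=4,fy=4);o[:480,400:800]=cv2.resize(t[210:330,330:430],None,fx=4,fy=4)
cv2.imwrite("pics/above2.png",o)
E
```

```text
[ 563.21027892 -224.98697497  225.01728031] [ 3.14024937e+00 -2.73602125e-03  3.12077505e+00]
```

View pics/above2.png

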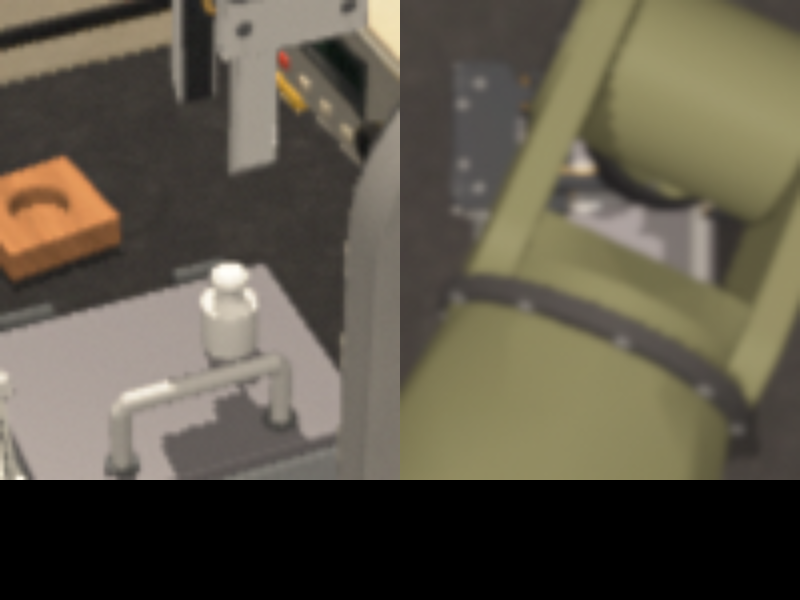

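The fingers straddle the weight's column (near finger tip at (253,170), weight knob at (230,270)). I'll descend and close.

Emit:
arm_command(deltas=[{"xyz": [0.001,-0.0025,-0.03],"turn": [0,0,0]},{"xyz": [0,0,-0.03],"turn": [0,0,0]},{"xyz": [0,0,-0.03],"turn": [0,0,0]},{"xyz": [0,0,-0.02],"turn": [0,0,0]},{"xyz": [0,0,-0.009],"turn": [0,0,0]},{"xyz": [0,0,0],"turn": [0,0,0]},{"xyz": [0,0,0],"turn": [0,0,0]}])

```text
clock: 3.75
eef_pos: [565.2, -228.3, 108.7]
eef_rot: [-3.141, 0.002, 3.121]
wrist_force: [0.5, 0.1, 0.3]
finger_gap: 60.2
```

Emit:
arm_command(deltas=[{"xyz": [0,0,0],"turn": [0,0,0]},{"xyz": [0,0,0],"turn": [0,0,0]},{"xyz": [0,0,0],"turn": [0,0,0]},{"xyz": [0,0,0],"turn": [0,0,0]},{"xyz": [0,0,0],"turn": [0,0,0]},{"xyz": [0,0,0],"turn": [0,0,0]}], gripper=1, force=20)

```text
clock: 4.5
eef_pos: [564.7, -228.2, 107.5]
eef_rot: [-3.142, 0.0, 3.121]
wrist_force: [-0.4, 0.5, 1.3]
finger_gap: 27.3
```

```bash
python3 - <<'E'
from h import *
print(read_state())
s=camera("side")["color"][:,:,::-1]
cv2.imwrite("pics/grasp.png",cv2.resize(s[200:320,280:380],None,fx=5,fy=5))
E
```

```text
{'clock': 4.5, 'joints': array([-4.44138489e-01,  5.33488221e-01,  1.45601452e+00,  1.63704942e-06,
        1.15205849e+00, -1.99414927e+00]), 'qd': array([-5.31245822e-05,  2.09836494e-03, -7.14149668e-04,  1.51411633e-03,
        4.84543619e-04, -2.77364161e-03]), 'effort': array([-2.34629251e-01, -6.28414536e+01, -3.24461567e+01, -1.39339808e-01,
       -5.15293668e-02, -1.70615374e-03]), 'eef_pos': array([ 564.68909543, -228.17229303,  107.50653531]), 'eef_rot': array([-3.14158111e+00,  2.92670739e-05,  3.12080644e+00]), 'wrist_force': array([-0.41043754,  0.54838302,  1.28697381]), 'moment': array([0.12901039, 0.04897856, 0.05075774]), 'finger_gap': 27.28318401242751}
```

View pics/grasp.png

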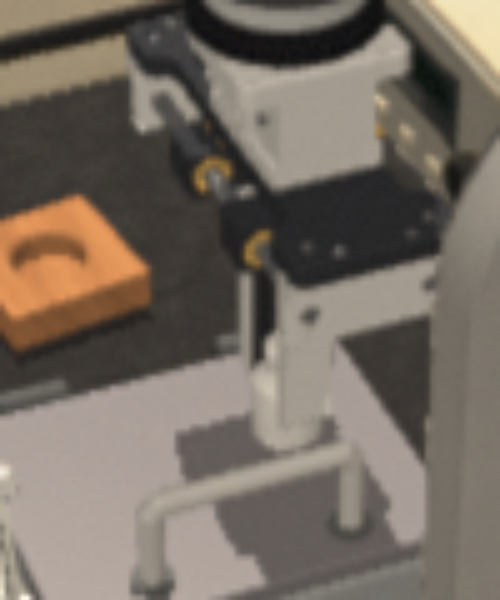

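```bash
python3 - <<'E'
from h import *
s=camera("side")
for P in [(564.7,-228,129),(564.7,-228,81),(556.7,-255,98),(572.7,-255,98),(556.7,-255,130),(572.7,-255,130)]:
    print(P,(proj(s,P)[0]-[280,200])*5)
E
```

```text
(564.7, -228, 129) [281.65096988 336.03542215]
(564.7, -228, 81) [281.54141991 425.30760561]
(556.7, -255, 98) [290.90061735 439.08879462]
(572.7, -255, 98) [326.74524309 428.51734809]
(556.7, -255, 130) [291.14675041 378.44928752]
(572.7, -255, 130) [327.65288405 367.97267947]
```

The grip is centred, and the projection agrees with the picture. I'll lift it and check.

Emit:
arm_command(deltas=[{"xyz": [0,0,0.01],"turn": [0,0,0]},{"xyz": [0,0,0.02],"turn": [0,0,0]},{"xyz": [0,0,0.03],"turn": [0,0,0]},{"xyz": [0,0.01,0.03],"turn": [0,0,0]},{"xyz": [0,0,0],"turn": [0,0,0]}], force=25)

```text
clock: 5.22
eef_pos: [565.5, -218.2, 199.9]
eef_rot: [-3.14, 0.004, 3.121]
wrist_force: [-0.1, -0.7, -1.9]
finger_gap: 27.3
```

```bash
python3 - <<'E'
from h import *
s=camera("side")["color"][:,:,::-1]
cv2.imwrite("pics/lift.png",cv2.resize(s[160:310,270:390],None,fx=4,fy=4))
E
```

```text
(no output)
```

View pics/lift.png

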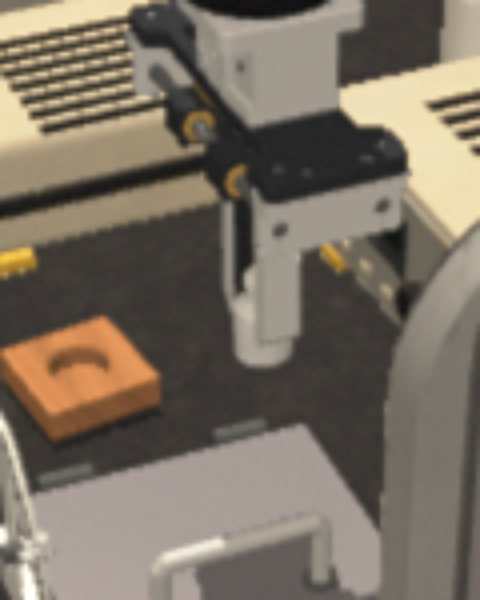

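The weight is held upright (base at (262,360)). I'll carry it over the rest.

Emit:
arm_command(deltas=[{"xyz": [-0.002,0.015,0],"turn": [0,0,0]},{"xyz": [-0.004,0.03,0],"turn": [0,0,0]},{"xyz": [-0.005,0.035,0],"turn": [0,0,0]},{"xyz": [-0.005,0.04,0],"turn": [0,0,0]},{"xyz": [-0.005,0.04,0],"turn": [0,0,0]},{"xyz": [-0.004,0.03,-0.02],"turn": [0,0,0]},{"xyz": [-0.003,0.02,-0.03],"turn": [0,0,0]},{"xyz": [0,0.0097,-0.04],"turn": [0,0,0]},{"xyz": [0,0,-0.03],"turn": [0,0,0]},{"xyz": [0,0,-0.015],"turn": [0,0,0]},{"xyz": [0,0,0],"turn": [0,0,0]},{"xyz": [0,0,0],"turn": [0,0,0]}])

```text
clock: 6.78
eef_pos: [537.2, 1.5, 63.5]
eef_rot: [-3.142, 0.001, 3.121]
wrist_force: [-0.3, 0.1, -1.0]
finger_gap: 27.0
```

```bash
python3 - <<'E'
from h import *
print(read_state()["eef_pos"])
s=camera("side")["color"][:,:,::-1];t=camera("top")["color"][:,:,::-1]
o=np.zeros((600,800,3),np.uint8)
o[:480,:400]=cv2.resize(s[200:296,250:330],None,fx=5,fy=5);o[:480,400:800]=cv2.resize(t[220:316,240:320],None,fx=5,fy=5)
cv2.imwrite("pics/rest1.png",o)
E
```

```text
[537.1659848    1.47617484  63.45076271]
```

View pics/rest1.png

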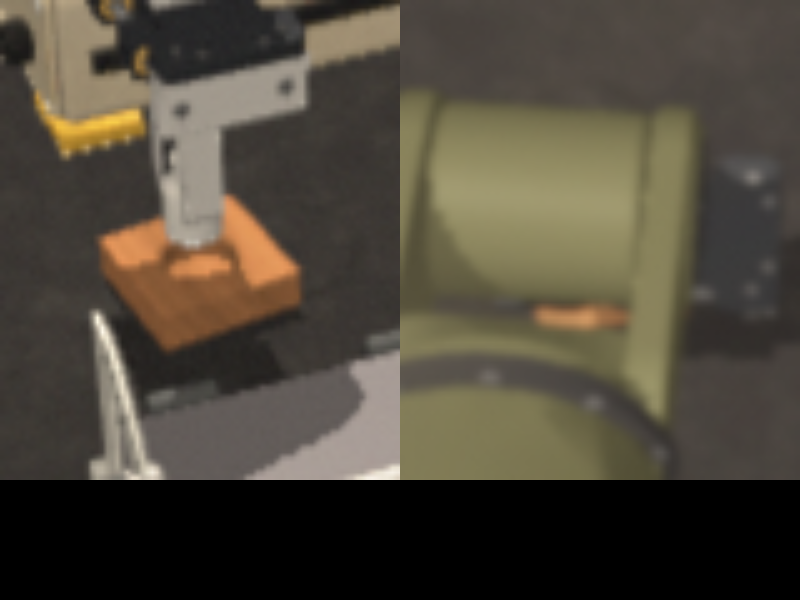

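```bash
python3 - <<'E'
from h import *
s=camera("side")
for P in [(537.2,1.5,37),(537.2,1.5,20),(537.2,-13,37)]:
    print(P,(proj(s,P)[0]-[250,200])*5)
E
```

```text
(537.2, 1.5, 37) [189.40041556 226.5678907 ]
(537.2, 1.5, 20) [191.29172722 254.04422202]
(537.2, -13, 37) [199.46327223 242.74984415]
```

The side view suggests the pocket centre is 2–3 mm further in +x than I had it, and the top view gives 537. I'll split the difference at x=539 and lower while watching the force.

Emit:
arm_command(deltas=[{"xyz": [0.0018,0,-0.006],"turn": [0,0,0]},{"xyz": [0,0,-0.006],"turn": [0,0,0]},{"xyz": [0,0,-0.005],"turn": [0,0,0]},{"xyz": [0,0,0],"turn": [0,0,0]},{"xyz": [0,0,0],"turn": [0,0,0]}])

```text
clock: 7.55
eef_pos: [538.5, 1.5, 45.5]
eef_rot: [-3.142, 0.0, 3.121]
wrist_force: [-0.2, 0.5, -2.0]
finger_gap: 27.1
```

Emit:
arm_command(deltas=[{"xyz": [0,0,-0.005],"turn": [0,0,0]},{"xyz": [0,0,0],"turn": [0,0,0]},{"xyz": [0,0,0],"turn": [0,0,0]}])

```text
clock: 7.92
eef_pos: [538.5, 1.5, 40.4]
eef_rot: [3.142, -0.0, 3.121]
wrist_force: [0.7, -0.6, -1.9]
finger_gap: 26.9
```

Emit:
arm_command(deltas=[{"xyz": [0,0,-0.004],"turn": [0,0,0]},{"xyz": [0,0,0],"turn": [0,0,0]},{"xyz": [0,0,0],"turn": [0,0,0]}])

```text
clock: 8.3
eef_pos: [538.5, 1.5, 36.4]
eef_rot: [-3.142, -0.0, 3.121]
wrist_force: [0.2, -0.1, -2.9]
finger_gap: 27.4
```

```bash
python3 - <<'E'
from h import *
s=camera("side")["color"][:,:,::-1]
cv2.imwrite("pics/rest2.png",cv2.resize(s[200:296,250:330],None,fx=6,fy=6))
E
```

```text
(no output)
```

View pics/rest2.png

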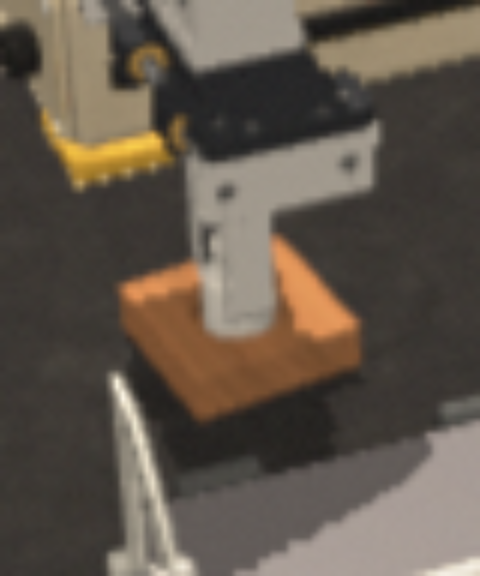

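The weight sits in the pocket with its lower edge sunk below the rest's top (around (240,332)). Releasing, then backing off upward.

Emit:
arm_command(deltas=[{"xyz": [0,0,0],"turn": [0,0,0]},{"xyz": [0,0,0],"turn": [0,0,0]},{"xyz": [0,0,0],"turn": [0,0,0]},{"xyz": [0,0,0],"turn": [0,0,0]}], gripper=0.45)

```text
clock: 8.85
eef_pos: [538.5, 1.5, 36.5]
eef_rot: [-3.142, 0.0, 3.121]
wrist_force: [0.2, 0.4, 0.1]
finger_gap: 51.6
```

Emit:
arm_command(deltas=[{"xyz": [0,0,0.01],"turn": [0,0,0]},{"xyz": [0,0,0.03],"turn": [0,0,0]},{"xyz": [0,0,0.04],"turn": [0,0,0]},{"xyz": [0,0,0.04],"turn": [0,0,0]},{"xyz": [0,-0.02,0.04],"turn": [0,0,0]},{"xyz": [0,-0.04,0.02],"turn": [0,0,0]},{"xyz": [0,-0.05,0],"turn": [0,0,0]},{"xyz": [0,-0.05,0],"turn": [0,0,0]},{"xyz": [0,-0.05,0],"turn": [0,0,0]},{"xyz": [-0.01,-0.04,0],"turn": [0,0,0]},{"xyz": [-0.008,-0.03,0],"turn": [0,0,0]}])

```text
clock: 10.22
eef_pos: [519.8, -280.1, 217.1]
eef_rot: [-3.141, 0.0, 3.12]
wrist_force: [-0.6, -0.6, -0.1]
finger_gap: 51.4
```

```bash
python3 - <<'E'
from h import *
print(read_state()["eef_pos"])
s=camera("side")["color"][:,:,::-1];t=camera("top")["color"][:,:,::-1]
o=np.zeros((600,800,3),np.uint8)
o[:480,:400]=cv2.resize(s[200:296,250:330],None,fx=5,fy=5);o[:480,400:800]=cv2.resize(t[220:316,240:320],None,fx=5,fy=5)
cv2.imwrite("pics/rest3.png",o)
E
```

```text
[ 519.8298176  -280.10259547  217.06649645]
```

View pics/rest3.png

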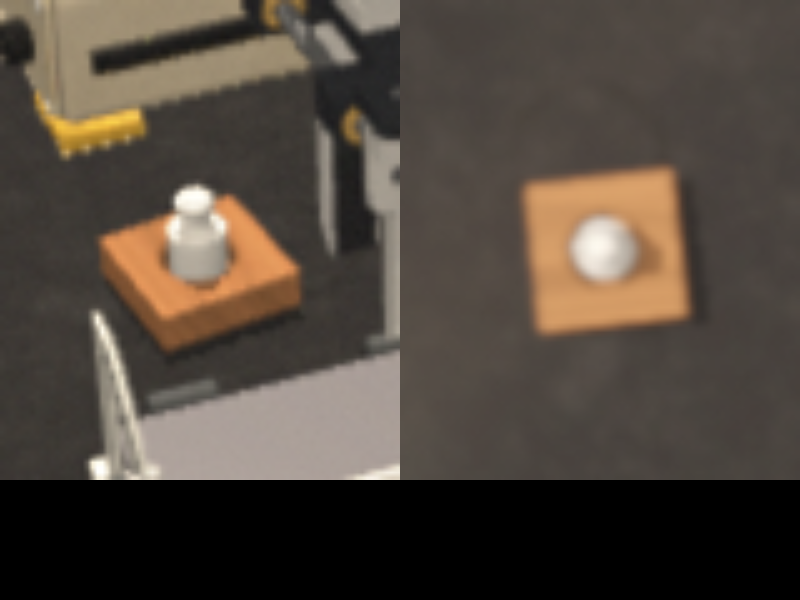

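The weight stands upright in the pocket (side view (197,235), top view (604,248), within the rest's outline). Now to the handle bar at (520,-291,121).

Emit:
arm_command(deltas=[{"xyz": [0,-0.0098,-0.02],"turn": [0,0,0]},{"xyz": [0,0,-0.03],"turn": [0,0,0]},{"xyz": [0,0,-0.01],"turn": [0,0,0]},{"xyz": [0,0,0],"turn": [0,0,0]},{"xyz": [0,0,0],"turn": [0,0,0]}])

```text
clock: 10.95
eef_pos: [520.9, -288.3, 157.4]
eef_rot: [-3.141, 0.001, 3.121]
wrist_force: [0.3, 0.1, 0.0]
finger_gap: 51.8
```

```bash
python3 - <<'E'
from h import *
print(read_state()["eef_pos"])
s=camera("side")["color"][:,:,::-1]
cv2.imwrite("pics/bar1.png",cv2.resize(s[200:350,250:370],None,fx=4,fy=4))
E
```

```text
[ 520.93510511 -288.27132585  157.40847976]
```

View pics/bar1.png

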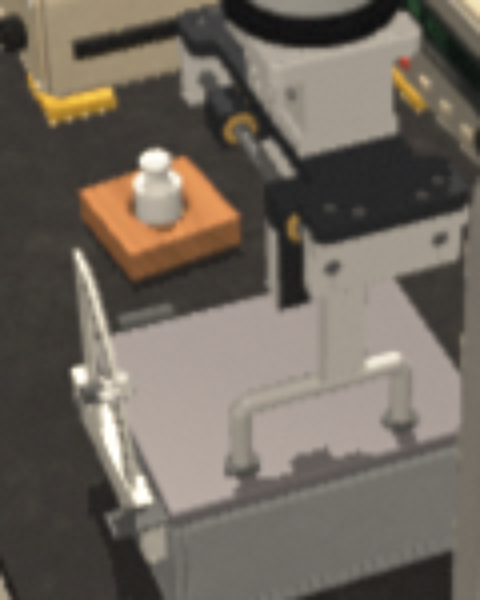

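```bash
python3 - <<'E'
from h import *
s=camera("side")
for P in [(520.9,-314,146.4),(520.9,-327,146.4),(520.9,-262,146),(520.5,-291,126),(520.5,-291,121)]:
    print(P,(proj(s,P)[0]-[250,200])*4)
E
```

```text
(520.9, -314, 146.4) [335.26735403 370.69167252]
(520.9, -327, 146.4) [346.75100443 388.07306139]
(520.9, -262, 146) [291.63697432 305.28068125]
(520.5, -291, 126) [315.08630552 373.2302381 ]
(520.5, -291, 121) [315.16749831 381.00124278]
```

The near fingertip appears where projected, (343,382), just in front of the bar. Descending and gripping.

Emit:
arm_command(deltas=[{"xyz": [0,-0.0025,-0.02],"turn": [0,0,0]},{"xyz": [0,0,-0.016],"turn": [0,0,0]},{"xyz": [0,0,-0.008],"turn": [0,0,0]},{"xyz": [0,0,0],"turn": [0,0,0]},{"xyz": [0,0,0],"turn": [0,0,0]}])

```text
clock: 11.68
eef_pos: [520.7, -290.9, 113.1]
eef_rot: [-3.141, 0.001, 3.121]
wrist_force: [0.1, 0.0, 0.3]
finger_gap: 51.9
```

Emit:
arm_command(deltas=[{"xyz": [0,0,0],"turn": [0,0,0]},{"xyz": [0,0,0],"turn": [0,0,0]},{"xyz": [0,0,0],"turn": [0,0,0]},{"xyz": [0,0,0],"turn": [0,0,0]},{"xyz": [0,0,0],"turn": [0,0,0]},{"xyz": [0,0,0],"turn": [0,0,0]}], gripper=1, force=35)

```text
clock: 12.42
eef_pos: [520.5, -291.0, 112.5]
eef_rot: [-3.141, 0.0, 3.121]
wrist_force: [-0.2, -3.0, -1.8]
finger_gap: 8.6
```

The bar is gripped (gap 8.6 mm). Raising along the arc to about 0.4 rad first.

Emit:
arm_command(deltas=[{"xyz": [0,0.0024,0.0057],"turn": [0,0,0]},{"xyz": [0,0.0027,0.0056],"turn": [0,0,0]},{"xyz": [0,0.0029,0.0054],"turn": [0,0,0]},{"xyz": [0,0.0032,0.0053],"turn": [0,0,0]},{"xyz": [0,0.0034,0.0051],"turn": [0,0,0]},{"xyz": [0,0.0037,0.0049],"turn": [0,0,0]},{"xyz": [0,0.004,0.0047],"turn": [0,0,0]},{"xyz": [0,0.0042,0.0045],"turn": [0,0,0]},{"xyz": [0,0,0],"turn": [0,0,0]},{"xyz": [0,0,0],"turn": [0,0,0]}])

```text
clock: 13.68
eef_pos: [521.0, -265.4, 154.4]
eef_rot: [-3.139, 0.002, 3.121]
wrist_force: [3.9, -7.9, -0.7]
finger_gap: 9.2
```

```bash
python3 - <<'E'
from h import *
p=read_state()["eef_pos"];print(p, np.arctan2(p[2]+8-76,-176-p[1])-.373)
s=camera("side")["color"][:,:,::-1];t=camera("top")["color"][:,:,::-1]
o=np.zeros((600,800,3),np.uint8)
o[:600,:400]=cv2.resize(s[225:345,250:330],None,fx=5,fy=5);o[:480,400:800]=cv2.resize(t[250:346,335:415],None,fx=5,fy=5)
cv2.imwrite("pics/up1.png",o)
E
```

```text
[ 521.03941214 -265.36423269  154.37265362] 0.3953767502776151
```

View pics/up1.png

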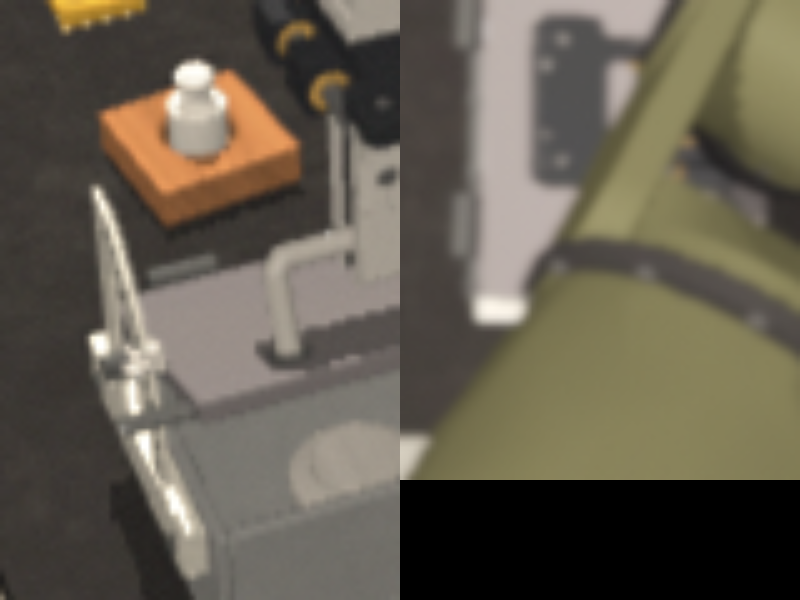

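```bash
python3 - <<'E'
from h import *
s=camera("side")["color"][:,:,::-1]
cv2.imwrite("pics/up1z.png",cv2.resize(s[285:325,262:302],None,fx=15,fy=15,interpolation=cv2.INTER_CUBIC))
E
```

```text
(no output)
```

View pics/up1z.png

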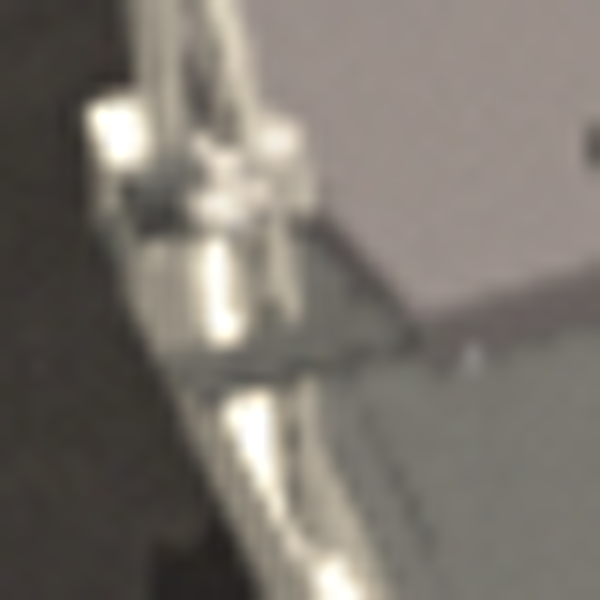

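```bash
python3 - <<'E'
from h import *
np.set_printoptions(precision=0,suppress=True)
s=camera("side")
yaw=-.021; C=np.array([520.5,-241,0]); ex=np.array([np.cos(yaw),np.sin(yaw),0]); ey=np.array([-ex[1],ex[0],0])
def P(x,r,th): return C+ex*x+ey*(65-r*np.cos(th))+np.array([0,0,76+r*np.sin(th)])
q=lambda *a:(proj(s,P(*a))[0]-[262,285]+.5)*15
for th in (.36,.395,.43):
  print(th,"outer tip",q(-113,133,th),"outer root",q(-85,133,th),"inner tip",q(-113,116.5,th),"inner root",q(-85,116.5,th))
for th in (.5,.55,.6,.65):
  print(th,"tooth tip x-94",q(-94,116.5,th),"-100",q(-100,116.5,th),"-113",q(-113,116.5,th),"blk r95",q(-94,95,th),"scr -113 r100",q(-113,100,th))
E
```

```text
0.36 outer tip [179. 441.] outer root [395. 379.] inner tip [146. 394.] inner root [359. 334.]
0.395 outer tip [172. 406.] outer root [389. 345.] inner tip [140. 364.] inner root [353. 304.]
0.43 outer tip [165. 371.] outer root [382. 310.] inner tip [134. 334.] inner root [348. 274.]
0.5 tooth tip x-94 [267. 231.] -100 [221. 244.] -113 [121. 272.] blk r95 [227. 198.] scr -113 r100 [ 92. 245.]
0.55 tooth tip x-94 [257. 187.] -100 [211. 199.] -113 [111. 227.] blk r95 [219. 162.] scr -113 r100 [ 84. 207.]
0.6 tooth tip x-94 [246. 142.] -100 [201. 154.] -113 [100. 182.] blk r95 [211. 126.] scr -113 r100 [ 75. 169.]
0.65 tooth tip x-94 [236.  96.] -100 [190. 109.] -113 [ 89. 136.] blk r95 [202.  90.] scr -113 r100 [ 66. 130.]
```

The pointer edge is seen at about (180,385)–(410,345), which fits θ≈0.40. The clip sits around (100–310,100–220), still above it. Raising to about 0.5.

Emit:
arm_command(deltas=[{"xyz": [0,0.0022,0.0022],"turn": [0,0,0]},{"xyz": [0,0.0022,0.0022],"turn": [0,0,0]},{"xyz": [0,0.0023,0.0021],"turn": [0,0,0]},{"xyz": [0,0.0023,0.002],"turn": [0,0,0]},{"xyz": [0,0,0],"turn": [0,0,0]},{"xyz": [0,0,0],"turn": [0,0,0]}])

```text
clock: 14.62
eef_pos: [521.2, -256.6, 163.2]
eef_rot: [-3.138, 0.003, 3.12]
wrist_force: [4.5, -8.6, 1.9]
finger_gap: 8.9
```

```bash
cat > v.py <<'E'
from h import *
import sys
p=read_state()["eef_pos"];print(p, np.arctan2(p[2]+8-76,-176-p[1])-.373)
s=camera("side")["color"][:,:,::-1]
cv2.imwrite("pics/%s.png"%sys.argv[1],cv2.resize(s[285:325,262:302],None,fx=15,fy=15,interpolation=cv2.INTER_CUBIC))
E
python3 v.py up2z
```

```text
[ 521.24395214 -256.58567239  163.21159489] 0.49540466306821607
```

View pics/up2z.png

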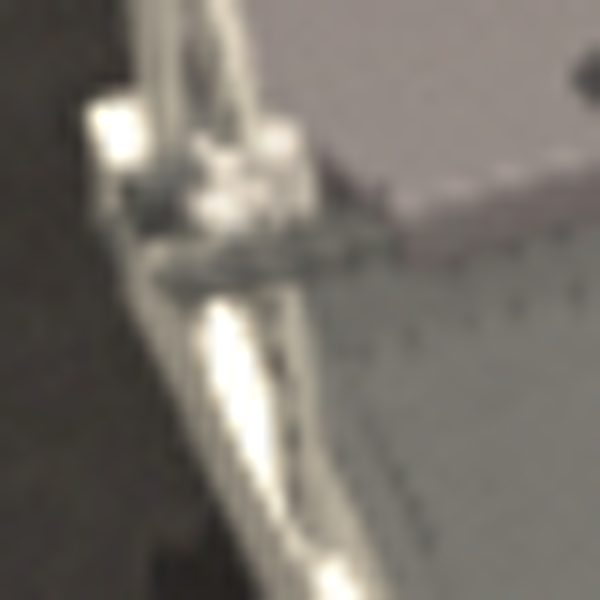

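```bash
python3 - <<'E'
from h import *
s=cv2.imread("pics/side0.png");t=cv2.imread("pics/top0.png")
a=cv2.resize(s[285:312,262:292],None,fx=18,fy=18,interpolation=cv2.INTER_NEAREST)
b=cv2.resize(t[304:324,378:408],None,fx=13,fy=13,interpolation=cv2.INTER_NEAREST)
o=np.zeros((500,800,3),np.uint8); o[:486,:400]=a[:,:400]; o[:260,405:795]=b
o=(255*(o/255.)**.7).astype(np.uint8)
cv2.imwrite("pics/clipz.png",o)
E
```

```text
(no output)
```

View pics/clipz.png

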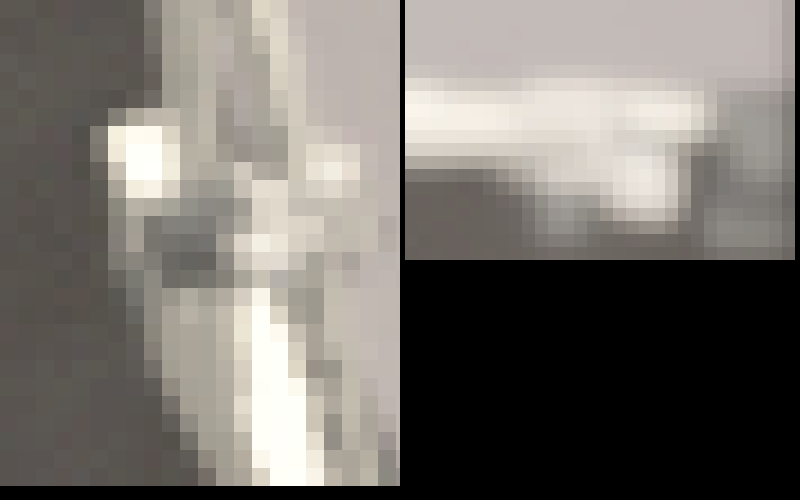

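```bash
python3 - <<'E'
from h import *
np.set_printoptions(precision=1,suppress=True)
s=camera("side");t=camera("top")
yaw=-.021; C=np.array([520.5,-241,0]); ex=np.array([np.cos(yaw),np.sin(yaw),0]); ey=np.array([-ex[1],ex[0],0])
S={"whiteL":(269.5,293.3),"dark":(272.3,298),"whiteM":(277,297.3),"whiteR":(280,294),"dot":(281.3,299)}
T={"blob":(396.3,317.7),"grey":(390,319.8),"in":(398.5,312.3)}
for a in S:
  for b in T:
    o,d=ray(s,*S[a]);o2,d2=ray(t,*T[b])
    k=np.linalg.lstsq(np.c_[d,-d2],o2-o,rcond=None)[0]
    p=o+d*k[0];p2=o2+d2*k[1];m=(p+p2)/2-C
    y=m@ey-65;z=m[2]-76
    print(a,b,"gap %.1f"%np.linalg.norm(p-p2),np.array([m@ex,m@ey,m[2]]),"r %.0f th %.3f"%(np.hypot(y,z),np.arctan2(z,-y)))
E
```

```text
whiteL blob gap 10.5 [-103.6  -27.2  144.3] r 115 th 0.638
whiteL grey gap 2.5 [-105.   -15.6  134.5] r 100 th 0.628
whiteL in gap 23.4 [-97.7 -30.5 146.2] r 119 th 0.634
dark blob gap 6.3 [-101.9  -29.6  133.5] r 111 th 0.546
dark grey gap 1.9 [-103.3  -17.9  123.4] r 95 th 0.520
dark in gap 19.3 [-96.  -32.8 135.4] r 114 th 0.545
whiteM blob gap 2.6 [-97.6 -30.6 133.9] r 112 th 0.545
whiteM grey gap 10.9 [-98.9 -18.9 123.9] r 97 th 0.519
whiteM in gap 10.4 [-91.6 -33.7 135.5] r 115 th 0.543
whiteR blob gap 8.8 [-94.3 -30.2 140.3] r 115 th 0.594
whiteR grey gap 17.1 [-95.6 -18.6 130.7] r 100 th 0.579
whiteR in gap 4.2 [-88.4 -33.3 141.8] r 118 th 0.590
dot blob gap 10.3 [-94.  -32.3 129.3] r 111 th 0.501
dot grey gap 18.8 [-95.3 -20.7 119.3] r 96 th 0.468
dot in gap 2.8 [-88.  -35.4 130.7] r 114 th 0.499
```

Two-view pairs put the screw head at 0.52–0.63 and the block face at 0.545–0.59, so the clip is at about 0.57 rad. Raising to 0.56.

Emit:
arm_command(deltas=[{"xyz": [0,0.0021,0.0017],"turn": [0,0,0]},{"xyz": [0,0.0021,0.0017],"turn": [0,0,0]},{"xyz": [0,0.0021,0.0016],"turn": [0,0,0]},{"xyz": [0,0,0],"turn": [0,0,0]},{"xyz": [0,0,0],"turn": [0,0,0]}])

```text
clock: 15.4
eef_pos: [521.4, -250.4, 168.4]
eef_rot: [-3.138, 0.004, 3.12]
wrist_force: [4.7, -10.6, 2.6]
finger_gap: 8.9
```

```bash
python3 v.py up3z
```

```text
[ 521.39893476 -250.43623855  168.44291225] 0.5600284700715996
```

View pics/up3z.png

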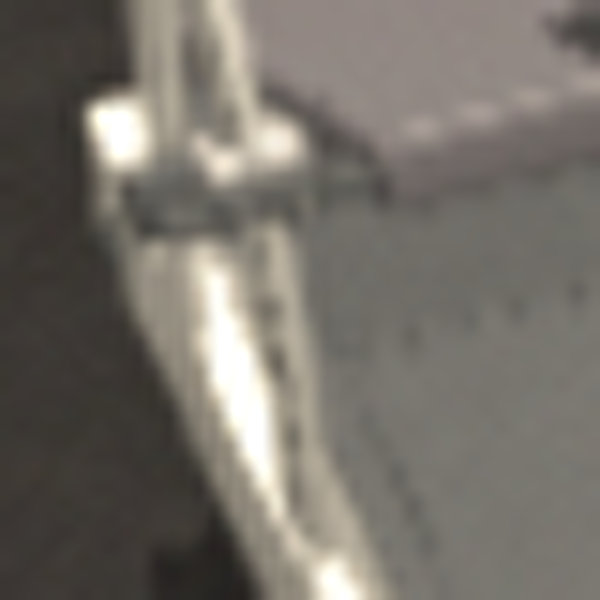

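The pointer edge now lies over the clip (rows 180–220 in front, with the inner end projecting to row ~155–165). Block and screw-head centres give 0.55–0.57, and the joint-derived angle is 0.56. I'll hold still and check the whole scene.

Emit:
arm_command(deltas=[{"xyz": [0,0,0],"turn": [0,0,0]},{"xyz": [0,0,0],"turn": [0,0,0]},{"xyz": [0,0,0],"turn": [0,0,0]},{"xyz": [0,0,0],"turn": [0,0,0]},{"xyz": [0,0,0],"turn": [0,0,0]},{"xyz": [0,0,0],"turn": [0,0,0]}])

```text
clock: 16.2
eef_pos: [521.4, -250.5, 168.4]
eef_rot: [-3.138, 0.004, 3.12]
wrist_force: [4.3, -10.6, 2.8]
finger_gap: 9.2
```

```bash
python3 - <<'E'
from h import *
st=read_state(); p=st["eef_pos"]; print(p,st["qd"].round(4),st["finger_gap"])
c=camera("side"); s=c["color"][:,:,::-1]; a=cv2.imread("pics/side0.png")
# cover angle seen: free-edge bottom/top near corner, at chamber x=-85, r=133
cv2.imwrite("pics/fin.png",np.hstack([cv2.resize(a[200:420,220:370],None,fx=2.6,fy=2.6),cv2.resize(s[200:420,220:370],None,fx=2.6,fy=2.6)]))
E
```

```text
[ 521.40086457 -250.47140358  168.44801773] [-0.0001  0.001  -0.0002  0.0023 -0.0013  0.0012] 9.193680358652895
```

View pics/fin.png

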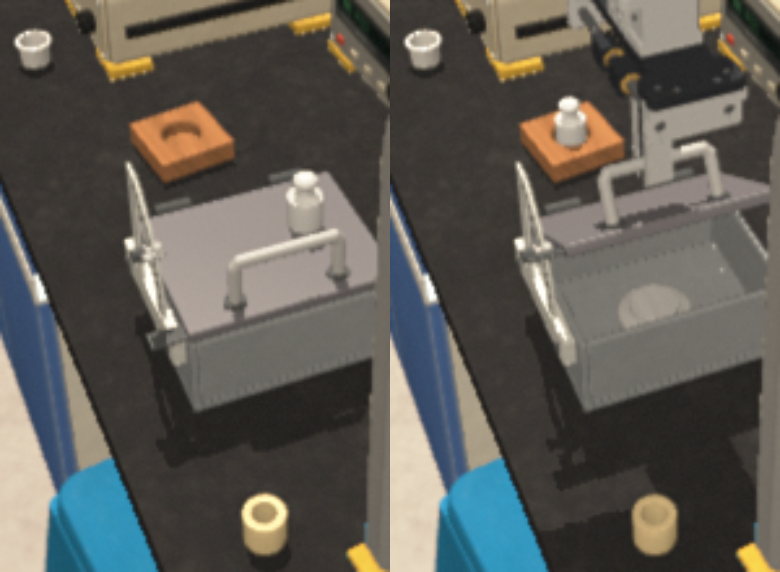

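Against the start picture, the clip, cup and bush are unchanged, the weight is upright in the pocket, and the cover is held still over an empty chamber. Handing in.

```bash
python3 -c "
from cell import *
print(sign_off())"
```

```text
the job is handed in; nothing more can be done
None
```

I moved the weight off the cover into the rest's pocket and let go of it. I then gripped the bridge handle and raised the cover to about 0.56 rad, and handed in at about 16 s while still holding it there.

**What the last checks showed:**
- **Weight:** it stands upright in the pocket in both views, and the gripper is clear of it.
- **Cover:** it was at rest, held with a 35 N grip (finger gap about 9 mm).
- **Clip, cup and bush:** the final side picture shows no change from the start. I did not re-check the loupe, which the side view does not show; the arm's path did not go near it.

**Where the readings disagreed:**
- **Clip angle:** I could not make out the thin tooth itself. Estimates from the clip's block and screw head ranged from about 0.52 to 0.63 rad, centred on 0.55 to 0.58. The 0.56 rad should be inside the 0.07 rad tolerance, but the meeting of pointer and tooth is inferred, not seen directly.
- **Pocket position:** the side and top views differed by 3 to 4 mm, so I placed the weight midway. It went in without any contact force.
- **Handle force:** about 10 N of sideways force stayed on the wrist at the end, likely from a small mismatch between my arc and the real hinge. It was steady.

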